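# Dock the sharps bin, opening to the front

### The job

Put the yellow sharps bin back in its white docking base: keeping it upright, lower it in with its two lugs through the two gaps of the ring, then turn it clockwise (seen from above) to the stop so that both blue spring catches snap in behind the lugs. It must end locked with the opening of its red hood facing the base's front, the side with the blue arrow - it also locks the wrong way round. Let go of it and leave the other things on the table where they are.

Things in the scene. Friction and masses are not known exactly. Their poses are not given: they have to be found in the camera images.
- sharps_bin: Loose yellow round sharps bin with red lid, 97 mm across, 168 mm tall, 0.2 to 0.45 kg. Origin: centre of its underside; z up along its axis; -x is its front (hood opening, white label). Foot 68 mm in diameter up to z = 16 mm, yellow body above it 82 to 92 mm across, top face of the lid (97 mm across) at z = 127 mm, red hood on it up to z = 168 mm.
- bin_grip (a point): Grip point in the middle of the red hood, 1 mm before the bin's axis, 152 mm above its underside, 25 mm above the lid. The hood is a box 62 mm long (bin x = -32 to +30 mm; over x = -12 its front slopes down) with two flat upright cheeks 44 mm apart over their outsides (y = -22 and +22 mm): grip across y. Lid, hood and label are one piece with the bin.
- bin_opening (a point): Centre of the hood's sloping front opening, 26 mm before the bin's axis (bin -x), 147 mm above its underside. The hood is closed on the other sides and has a grey flap inside.
- bin_lug_a (a point): Outer end of the yellow lug on the bin's +y side, 44 mm from the axis, 3 mm above the underside. Each lug is 18 mm wide and 6 mm thick, flush with the underside.
- bin_lug_b (a point): Outer end of the equal lug on the bin's -y side.
- dock: White docking base fixed to the table: plate 162 x 124 x 6 mm with a bayonet ring, 112 mm across, 19 mm high. Origin: table level, on the ring's axis; z up; -x is its front. The docked bin stands on the plate, 6 mm above the origin. Locked right, the bin's axes are parallel to the dock's (same yaw); half a turn round it also locks, wrongly. A hard stop lies about 2 degrees past the locked yaw.
- dock_front (a point): Front of the plate, 78 mm before the ring's axis (dock -x), where the blue arrow is; it points away from the ring. The rear flange has two steel screws.
- dock_gap_a (a point): Middle of one gap in the ring's lip, 150 degrees counter-clockwise from the dock's +x, 43 mm from the axis, 19 mm up. Each gap is 44 degrees wide. The lip (14 to 19 mm up) has a bore of 76 mm: 4 mm play round the bin's foot. The bin goes in with its yaw 60 degrees (+-6) counter-clockwise of the dock's (lug a in gap a), then turns 60 degrees clockwise; the other way is blocked.
- dock_gap_b (a point): Middle of the other, equal gap, at 330 degrees.
- catch_a (a joint): Blue spring catch in the dock's wall, 109 degrees counter-clockwise from the dock's +x: slides radially outward, 0 at rest, 0.010 m at most. In the last half of the turn the lug pushes it out 2 to 4 mm against 2.4 to 4 N; it snaps back to 0 behind the lug within 1 degree of the locked yaw and then stops the bin from turning back. The turn takes under 0.5 N m.
- catch_b (a joint): The other, equal catch, at 289 degrees.
- tape_roll: bystander: cream roll of surgical tape standing on the table, 46 x 48 x 56 mm; origin at the centre of its underside
- gauze_jar: bystander: jar with red screw lid, 74 mm across, 127 mm tall; origin at the centre of its underside
- dark_vial: bystander: small dark brown vial with a pale cap, 31 mm across, 62 mm tall; origin at the centre of its underside
- spray_bottle: bystander: trigger spray bottle, 69 x 87 x 232 mm; origin at the centre of its underside
There are look-alikes about, which are no part of the job. Leave any purple look-alike of the sharps_bin alone.

How it is judged:
At the end, for the whole second after the job is handed in: The bin rests in the docking base (underside within 2.5 mm of the plate, axis within 6 mm of the ring's, upright within 0.06 rad), turned to its locked yaw within 0.09 rad, with its opening to the base's front, both catches back in behind the lugs (within 1.5 mm of rest), still and released (horizontal distance between sharps_bin and dock below 0.006 m and z of sharps_bin in the frame of dock below 0.0085 m and angle between sharps_bin's own z axis and vertical below 0.06 rad and angle between the x axis of sharps_bin and the x axis of dock, either way round below 0.09 rad and x of bin_opening in the frame of dock below -0.015 m and value of joint each of catch_a, catch_b below 0.0015 m and linear speed of sharps_bin below 0.02 m/s); the robot touches nothing.
It fails at once if the sharps bin was tipped more than 0.5 rad (angle between sharps_bin's own z axis and vertical above 0.5 rad).
It fails at once if a bystander was moved by more than 30 mm (distance of any of tape_roll, gauze_jar, dark_vial, spray_bottle from where it was at the start of the episode above 0.03 m).
It also fails if it takes over 45 s, if anything falls off the work surface, if the arm or the gripper's body presses on something with over 40 N, if the wrist force passes 120 N, or if a joint passes its speed limit or range.

### The arm

A 7-joint arm with a two-finger parallel gripper is mounted at the origin on a cart in front of the work surface, level with it; the furniture and walls round the work are solid. World frame = base frame: x ahead of the robot, y to its left, z up, the work surface at z = 0. Lengths are in m, angles in rad, forces in N, time in s.
With the tool pointing down it reaches from about 0.425 to 0.925 m from the base axis. Payload 6.8 kg.
Tool frame: the origin (TCP) lies at the very end of the fingers, on their centre line; the grasp point (between the pads) lies 19 mm behind it (robot.grip_point_offset is the distance from the TCP to the grasp point, in m); z points along the fingers, y is the line along which they close (so a half turn about z gives the same grasp; the last joint's range is limited). The gripper opens to 88 mm and grips with 3 to 60 N. Pads are 20 mm wide; open, the fingers measure 115 mm over their backs; the gripper's body (75 mm by 178 mm) begins 61 mm behind the grasp point.
Start: joints at [1.096, 0.477, 0.022, 1.555, -0.011, 1.109, -0.083], TCP at [0.242, -0.63, 0.223] pointing down, gripper open.
Joint ranges: [-2.96, 2.96], [-0.34, 2.1], [-1.41, 1.46], [0.24, 2.44], [-1.37, 4.51], [0.17, 1.92], [-2.96, 2.96]. Speed limits (rad/s): [2.39, 2.39, 3.14, 3.14, 3.14, 3.14, 3.14].

### API

Orientations are given as a unit quaternion [x, y, z, w].
In Python, from plant import observe, vision, workorder, spotter, robot gives the robot as it stands.
- The arm moves only by the shell command python3 -m creep 'ROWS' [FORCE]. ROWS is a JSON list of rows, 1 to 8 of them, each an object with the fields aperture (the finger opening in m), tx, ty, tz (the shift in parts of the range, where 1.0 means 0.6 m), yaw (a turn about the tool's z in shares of pi rad (1.0 is pi rad)); a field left out counts as zero (the opening has to be given); each row is the pose to reach, as a shift and turn from the pose commanded when the command began, along the tool's axes at that moment; what a row does not reach only later rows make up. A row lasts 1/8 s, in which the tool goes at most 0.0625 m and 0.188 rad, less where a joint would pass 70% of its speed; a pose out of reach is approached as far as the arm can. The fingers move at their own pace and stop on an object; FORCE is the grip in N (left out, the last holds). Time passes only in rows, so rows that do not move let the fingers close. It prints the time, the measured TCP pose, the force, the opening and the grip force at its end. No shift or turn number may pass 1 either way. Input that does not fit is refused with a message, and nothing moves.
- observe(): the state, without advancing time (a new reading comes with each control period).
- vision.capture(name): name is "scene" or "top"; returns the picture (480x640x3 uint8, red, green, blue); there is no depth.
- vision.camera_model(name): a dict with "fx", "fy", "cx", "cy" (pixels), "camera_from_world" (4x4, takes a point from world to camera coordinates). Camera axes: x right, y down, z forward; pixel columns grow to the right and rows downward; lengths in m; the calibration is good to about 2 mm. A picture is of the moment at which its call begins. camera_model takes no time and is no camera call.
- workorder.sign_off(): hands the job in; it is judged then, once.
Trained networks look in the newest picture that a camera, given by its name, has taken for a name from the list of things; names that differ only in an ending like _2 or _b are one class to them, and where a whole thing is asked for, a point or a joint stands for the part that bears it (a point fixed in the world has none). Each returns a list of dicts, best first, with "conf" (0 to 1); they miss things now and then, are a little off and sometimes report something else, mostly with a low value. They report only what shows in the picture. A call takes as long as a camera call. They do not tell look-alikes from the thing itself.
- spotter.silhouettes(camera, target): "region" (480x640 bool, what is visible of it).
- spotter.spot_point(camera, target): "point" ([x, y, z] in m, in world coordinates, good to about 4 mm: a listed point, or the origin of a listed thing).
The state is a dict: "clock": time; "q": joint angles; "joint_vel": joint speeds; "effort": joint torques, N m; "tool_pos": TCP position; "tool_rot": TCP orientation; "wrist_force": force on the tool from outside, world axes, zero at the start; "ft_torque": the same for the moment, N m; "grip_width": finger opening in m; "gripper_force": force on a finger pad.
Only numpy, scipy, OpenCV 4.12 (cv2) and the standard library are available. Lean on these libraries where they do the work, as an engineer would, in place of code of your own. Each camera call takes 0.05 s, during which the arm holds its last target. There are 200 camera calls.

## Working session

There is one attempt and no reset: what is moved stays moved. The work goes in short steps, Python scripts to look and compute and a shell command to move; the robot and the scene stay as the last step left them, time stands still between calls to the robot, and variables do not carry over. Pictures are saved under pics/ and viewed, at most 10 in all, crops included, and the job is handed in when it is done.

```bash
mkdir -p pics; ls; python3 - <<'E'
from plant import observe, vision, spotter
import cv2,numpy as np
ims=[]
for c in("scene","top"):
    im=vision.capture(c); cv2.imwrite(f"pics/{c}0.png",im[:,:,::-1])
    for t in("sharps_bin","bin_grip","bin_opening","bin_lug_a","dock","dock_front","dock_gap_a"):
        for d in spotter.spot_point(c,t)[:4]:
            m=vision.camera_model(c);p=m["camera_from_world"]@np.r_[d["point"],1]
            print(c,t,round(d["conf"],2),np.round(d["point"],3),(m["fx"]*p[0]/p[2]+m["cx"]).round(),(m["fy"]*p[1]/p[2]+m["cy"]).round())
s=observe();print(s["clock"],s["tool_pos"],s["tool_rot"],s["grip_width"])
E
```

```text
pics
scene sharps_bin 0.95 [ 0.5   -0.126  0.001] 346.0 276.0
scene sharps_bin 0.82 [ 0.454 -0.306  0.   ] 412.0 243.0
scene sharps_bin 0.18 [ 0.477 -0.142  0.148] 361.0 230.0
scene bin_grip 0.87 [ 0.46  -0.304  0.15 ] 416.0 193.0
scene bin_grip 0.7 [ 0.504 -0.132  0.151] 348.0 225.0
scene bin_opening 0.94 [ 0.478 -0.305  0.147] 409.0 190.0
scene bin_opening 0.58 [ 0.479 -0.139  0.148] 360.0 230.0
scene bin_lug_a 0.78 [ 0.48  -0.088  0.004] 342.0 290.0
scene bin_lug_a 0.59 [ 0.452 -0.261  0.004] 401.0 253.0
scene dock 0.59 [0.501 0.146 0.001] 255.0 354.0
scene dock_front 0.98 [0.421 0.146 0.008] 284.0 376.0
scene dock_front 0.73 [0.665 0.012 0.002] 249.0 273.0
scene dock_gap_a 0.88 [0.459 0.168 0.02 ] 261.0 368.0
scene dock_gap_a 0.63 [0.539 0.12  0.021] 251.0 329.0
top sharps_bin 0.93 [ 0.457 -0.304 -0.001] 421.0 278.0
top sharps_bin 0.56 [ 0.502 -0.133  0.001] 347.0 259.0
top bin_grip 0.92 [ 0.501 -0.129  0.153] 349.0 252.0
top bin_grip 0.62 [ 0.461 -0.304  0.15 ] 436.0 272.0
top bin_grip 0.37 [0.423 0.143 0.008] 227.0 293.0
top bin_opening 0.88 [ 0.482 -0.304  0.144] 435.0 261.0
top bin_opening 0.64 [ 0.478 -0.144  0.148] 356.0 264.0
top bin_lug_a 0.84 [ 0.49  -0.089 -0.001] 328.0 264.0
top bin_lug_a 0.71 [ 0.454 -0.26   0.006] 403.0 279.0
top bin_lug_a 0.21 [0.465 0.167 0.02 ] 216.0 274.0
top dock 0.77 [0.502 0.147 0.003] 227.0 259.0
top dock 0.62 [ 0.668 -0.184 -0.003] 368.0 190.0
top dock 0.46 [ 0.5   -0.134 -0.005] 347.0 260.0
top dock_front 0.62 [0.421 0.141 0.005] 228.0 294.0
top dock_gap_a 0.9 [0.463 0.166 0.018] 217.0 275.0
top dock_gap_a 0.59 [0.541 0.123 0.018] 236.0 241.0
0.8 [ 0.24210494 -0.630118    0.22266601] [9.83228825e-01 1.82376197e-01 6.52471021e-06 5.69731551e-06] 0.08778788684397414
```

View pics/scene0.png

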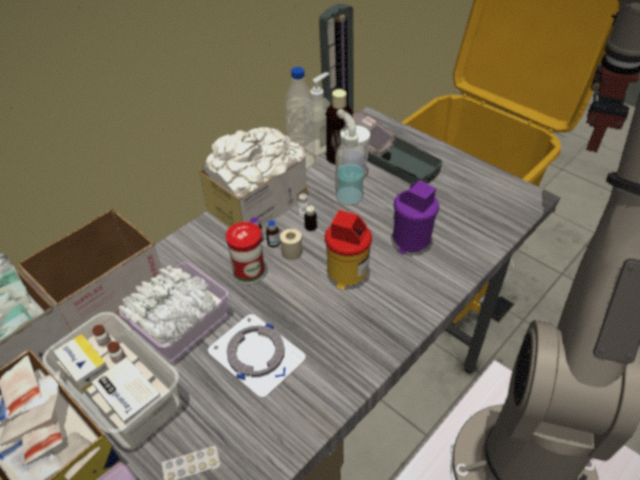

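View pics/top0.png

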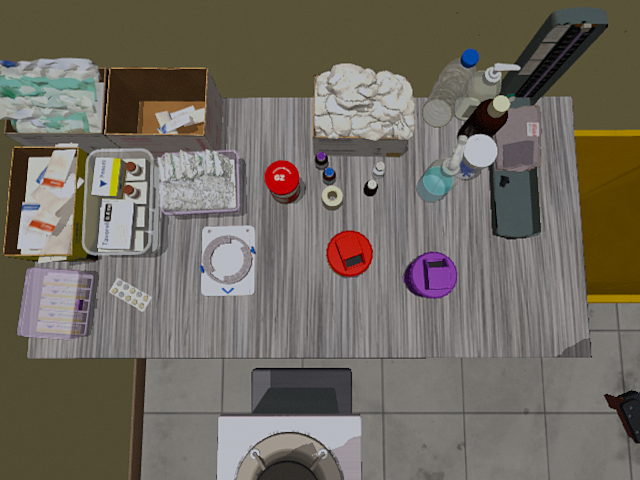

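The real target is the red-lidded yellow bin at scene (348,250), top (349,253). The only look-alike is the purple bin at scene (415,220), top (432,275), so I leave that one alone. The dock is at scene (255,352), top (228,259), with its arrow towards the robot (world -x). Next I refine the positions and check the choice in a close crop.

```bash
cat > h.py <<'E'
from plant import observe, vision, spotter
import cv2,numpy as np
def proj(c,P):
    m=vision.camera_model(c);p=(np.c_[P,np.ones(len(P))]@m["camera_from_world"].T)
    return np.c_[m["fx"]*p[:,0]/p[:,2]+m["cx"],m["fy"]*p[:,1]/p[:,2]+m["cy"]]
def pose(model,near,n=3,rad=.12):
    """rigid planar fit of named model points from both cameras; near=(x,y) picks the right one"""
    A=[];B=[]
    for _ in range(n):
        for c in("scene","top"):
            vision.capture(c)
            for t,loc in model.items():
                for d in spotter.spot_point(c,t)[:3]:
                    p=d["point"]
                    if d["conf"]>.4 and np.hypot(p[0]-near[0],p[1]-near[1])<rad: A.append(loc);B.append(p)
    return np.array(A,float),np.array(B)
def fit(A,B):
    from scipy.optimize import least_squares
    def f(v):
        c,s=np.cos(v[2]),np.sin(v[2]);R=np.array([[c,-s],[s,c]])
        return ((A[:,:2]@R.T+v[:2])-B[:,:2]).ravel()*1000
    best=min((least_squares(f,[*B[:,:2].mean(0),y],loss="soft_l1",f_scale=4) for y in(0,1.5,3,-1.5)),key=lambda r:r.cost)
    return best.x,np.sqrt(np.mean(np.square(best.fun))), len(A)
def pol(r,a,z): return (r*np.cos(np.radians(a)),r*np.sin(np.radians(a)),z)
BIN={"sharps_bin":(0,0,0),"bin_grip":(-.001,0,.152),"bin_opening":(-.026,0,.147)}
DOCK={"dock":(0,0,0),"dock_front":(-.078,0,.006)}
def world(v,P,z0=0):
    c,s=np.cos(v[2]),np.sin(v[2]);P=np.array(P,float)
    return np.c_[v[0]+c*P[:,0]-s*P[:,1],v[1]+s*P[:,0]+c*P[:,1],P[:,2]+z0]
E
python3 - <<'E'
from h import *
A,B=pose(BIN,(.5,-.131));vb,r,n=fit(A,B);print("bin",vb.round(4),np.degrees(vb[2]).round(1),r.round(1),n)
for l in set(map(tuple,A)): print(l,B[(A==l).all(1)].mean(0).round(4))
A,B=pose(DOCK,(.5,.146));vd,r,n=fit(A,B);print("dock",vd.round(4),np.degrees(vd[2]).round(1),r.round(1),n)
im=vision.capture("top")[:,:,::-1];S=5
def draw(x0,y0,lines,K=120):
    o=cv2.resize(im[y0-30:y0+70,x0-50:x0+50],None,fx=S,fy=S,interpolation=cv2.INTER_CUBIC)[:500]
    for L in lines:
        q=((proj("top",L)-[x0-50,y0-30]+.5)*S).astype(int);cv2.polylines(o,[q],False,(0,255,0),1)
    return o[:400]
H=[(-.012,-.022,.168),(.03,-.022,.168),(.03,.022,.168),(-.012,.022,.168),(-.012,-.022,.168)]
th=np.linspace(0,360,60);C=[pol(.0485,t,.127) for t in th]
D=[(-.081,-.062,.006),(.081,-.062,.006),(.081,.062,.006),(-.081,.062,.006),(-.081,-.062,.006)]
R=[pol(.056,t,.019) for t in th];R2=[pol(.038,t,.019) for t in th]
a=draw(349,245,[world(vb,H),world(vb,C)]);b=draw(228,250,[world(vd,D),world(vd,R),world(vd,R2)])
o=np.hstack([a,b]);cv2.imwrite("pics/crop1.png",cv2.resize(o,(800,int(o.shape[0]*800/o.shape[1]))))
np.save("v.npy",[vb,vd]);s=observe();print(s["clock"])
E
```

```text
bin [ 0.5024 -0.1288  0.4099] 23.5 2.7 17
(np.float64(0.0), np.float64(0.0), np.float64(0.0)) [ 5.023e-01 -1.295e-01  1.000e-04]
(np.float64(-0.001), np.float64(0.0), np.float64(0.152)) [ 0.503  -0.1284  0.1527]
(np.float64(-0.026), np.float64(0.0), np.float64(0.147)) [ 0.4778 -0.1394  0.1478]
dock [0.4989 0.1458 0.0342] 2.0 15.5 12
2.95
```

View pics/crop1.png

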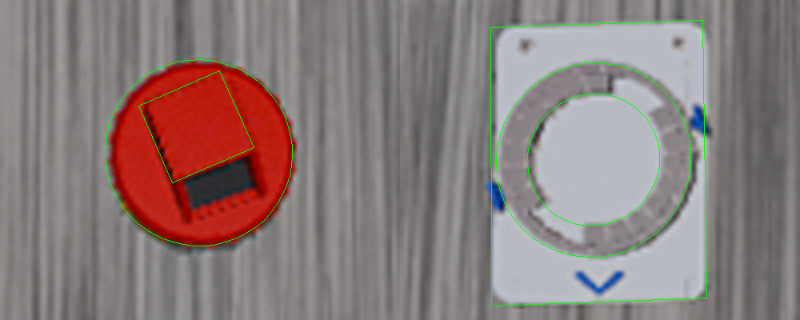

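The crop confirms the choice: red-lidded bin with its front opening towards (220,195) in the crop, yaw 23.5°. The dock is at right, with its arrow at (600,285) and yaw about 2°. The overlays fit the lid, hood and ring. I move above the bin.

The manual's scale: shifts go in shares of 0.6 m and turns go in shares of pi rad. Converting my numbers, 0.4 m / 0.6 = 0.6667, -0.01 m / 0.6 = -0.0167, -0.043 rad / 3.1416 = -0.0137.

```bash
python3 -m creep '[{"aperture":0.085, "tx":0.0833, "ty":-0.075, "tz":-0.0167}, {"aperture":0.085, "tx":0.1667, "ty":-0.15, "tz":-0.0167}, {"aperture":0.085, "tx":0.25, "ty":-0.2233, "tz":-0.0167}, {"aperture":0.085, "tx":0.3333, "ty":-0.2967, "tz":-0.0167}, {"aperture":0.085, "tx":0.4167, "ty":-0.37, "tz":-0.0167, "yaw":-0.0064}, {"aperture":0.085, "tx":0.5, "ty":-0.445, "tz":-0.0167, "yaw":-0.0137}, {"aperture":0.085, "tx":0.5833, "ty":-0.5183, "tz":-0.0167, "yaw":-0.0137}, {"aperture":0.085, "tx":0.6667, "ty":-0.5917, "tz":-0.0167, "yaw":-0.0137}]'; cat > go.py <<'E'
import sys
from h import *
s=observe();from scipy.spatial.transform import Rotation as R
r=R.from_quat(s["tool_rot"]).as_matrix()
t=np.array(list(map(float,sys.argv[1:4])));print("tool-axes delta",(r.T@(t-s["tool_pos"])).round(4),"tool x yaw deg",np.degrees(np.arctan2(r[1,0],r[0,0])).round(2),"pos",np.round(s["tool_pos"],4),"f",np.round(s["wrist_force"],1),"clock",s["clock"],"q",np.round(s["q"],2))
if len(sys.argv)>4: print("turn",(-(np.radians(float(sys.argv[4]))-np.arctan2(r[1,0],r[0,0]))).round(4))
E
python3 go.py .5015 -.1292 .133 23.5
```

```text
clock: 3.95
tool_pos: [0.4725, -0.185, 0.2331]
tool_rot: [0.979, 0.203, 0.0, 0.0]
wrist_force: [0.5, -0.4, -0.7]
grip_width: 0.0852
gripper_force: 0.0
tool-axes delta [ 0.0487 -0.0397  0.1001] tool x yaw deg 23.46 pos [ 0.4725 -0.185   0.2331] f [ 0.5 -0.4 -0.7] clock 3.95 q [ 0.46  0.2  -0.24  1.93  0.06  1.02 -0.97]
turn -0.0007
```

Scaled: 0.022 m / 0.6 = 0.0367, -0.02 m / 0.6 = -0.0333.

```bash
python3 -m creep '[{"aperture":0.085, "tx":0.0367, "ty":-0.0333}, {"aperture":0.085, "tx":0.0367, "ty":-0.0333}, {"aperture":0.085, "tx":0.0367, "ty":-0.0333}]' >/dev/null; python3 go.py .5015 -.1292 .133 23.5
```

```text
tool-axes delta [ 0.0291 -0.0219  0.0996] tool x yaw deg 23.41 pos [ 0.4835 -0.1608  0.2327] f [ 1.  -0.6  0.7] clock 4.325 q [ 0.42  0.21 -0.26  1.92  0.06  1.02 -1.02]
turn -0.0015
```

```bash
python3 -m creep '[{"aperture":0.085}]' >/dev/null; python3 go.py .5015 -.1292 .133 23.5
```

```text
tool-axes delta [ 0.0294 -0.0222  0.0996] tool x yaw deg 23.32 pos [ 0.4833 -0.1612  0.2326] f [0.4 0.3 0.1] clock 4.45 q [ 0.42  0.21 -0.26  1.92  0.06  1.02 -1.02]
turn -0.0031
```

```bash
python3 -m creep '[{"aperture":0.085, "tx":0.0483, "ty":-0.0367}, {"aperture":0.085, "tx":0.0483, "ty":-0.0367}, {"aperture":0.085, "tx":0.0483, "ty":-0.0367, "tz":0.0667}, {"aperture":0.085, "tx":0.0483, "ty":-0.0367, "tz":0.1167}, {"aperture":0.085, "tx":0.0483, "ty":-0.0367, "tz":0.1167}]' >/dev/null; python3 go.py .5015 -.1292 .133 23.5
python3 - <<'E'
from h import *
im=vision.capture("scene")[:,:,::-1];cv2.imwrite("pics/s2.png",cv2.resize(im[150:310,250:450],None,fx=3,fy=3,interpolation=cv2.INTER_CUBIC))
E
```

```text
tool-axes delta [0.0019 0.0009 0.0278] tool x yaw deg 23.37 pos [ 0.4996 -0.1291  0.1608] f [1.  0.3 0. ] clock 5.075 q [ 0.36  0.31 -0.27  1.98  0.11  0.88 -1.13]
turn -0.0022
```

View pics/s2.png

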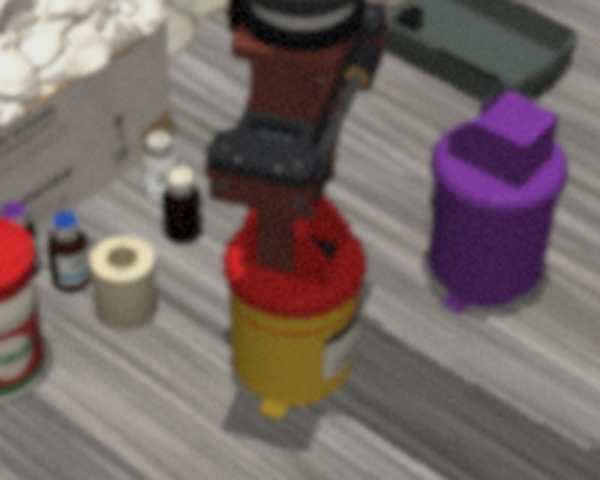

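The fingers straddle the hood: the left finger is at (275,240) in the crop, outside the cheek, and nothing touches. I lower and grip.

Scaled: 0.027 m / 0.6 = 0.045, 0.014 m / 0.6 = 0.0233.

```bash
python3 -m creep '[{"aperture":0.085, "tx":0.0033, "ty":0.0017, "tz":0.0233}, {"aperture":0.085, "tx":0.0033, "ty":0.0017, "tz":0.045}, {"aperture":0.085, "tx":0.0033, "ty":0.0017, "tz":0.045}, {"aperture":0.04, "tx":0.0033, "ty":0.0017, "tz":0.045}, {"aperture":0.04, "tx":0.0033, "ty":0.0017, "tz":0.045}, {"aperture":0.04, "tx":0.0033, "ty":0.0017, "tz":0.045}, {"aperture":0.03, "tx":0.0033, "ty":0.0017, "tz":0.045}, {"aperture":0.03, "tx":0.0033, "ty":0.0017, "tz":0.045}]' 45; python3 go.py .5015 -.1292 .133 23.5
```

```text
clock: 6.12
tool_pos: [0.5042, -0.1282, 0.1358]
tool_rot: [0.979, 0.203, 0.0, 0.0]
wrist_force: [0.8, -1.1, -0.4]
grip_width: 0.0444
gripper_force: 44.1
tool-axes delta [-0.0029 -0.0002  0.0028] tool x yaw deg 23.46 pos [ 0.5042 -0.1282  0.1358] f [ 0.8 -1.1 -0.4] clock 6.125 q [ 0.35  0.35 -0.27  1.99  0.12  0.82 -1.15]
turn -0.0006
```

Scaled: -0.06 m / 0.6 = -0.1, -0.03 m / 0.6 = -0.05.

```bash
python3 -m creep '[{"aperture":0.03, "tz":-0.05}, {"aperture":0.03, "tz":-0.1}, {"aperture":0.03, "tz":-0.1}]'; python3 go.py .502 .148 .195 62; python3 - <<'E'
from h import *
im=vision.capture("scene")[:,:,::-1];cv2.imwrite("pics/s3.png",cv2.resize(im[130:410,180:450],None,fx=2.1,fy=2.1,interpolation=cv2.INTER_CUBIC))
A,B=pose({"dock":(0,0,0),"dock_front":(-.078,0,.006)},(.5,.146),2)
for l in set(map(tuple,A)): print(l,B[(A==l).all(1)].round(4))
vision.capture("top")
for c in("scene","top"):
  for d in spotter.spot_point(c,"dock_gap_a"): print(c,d["conf"],np.round(d["point"],4))
E
```

```text
clock: 6.5
tool_pos: [0.5052, -0.1282, 0.1971]
tool_rot: [0.979, 0.203, 0.002, 0.001]
wrist_force: [0.3, -0.0, -3.6]
grip_width: 0.0446
gripper_force: 44.1
tool-axes delta [ 0.1071 -0.2546  0.0019] tool x yaw deg 23.48 pos [ 0.5052 -0.1282  0.1971] f [ 0.3 -0.  -3.6] clock 6.5 q [ 0.37  0.27 -0.28  1.94  0.09  0.95 -1.12]
turn -0.6724
(np.float64(0.0), np.float64(0.0), np.float64(0.0)) [[0.5007 0.1453 0.0032]
 [0.4984 0.1479 0.0021]
 [0.4992 0.1462 0.0015]]
(np.float64(-0.078), np.float64(0.0), np.float64(0.006)) [[0.4202 0.1459 0.0116]
 [0.4212 0.1422 0.007 ]
 [0.4205 0.1452 0.0114]
 [0.4602 0.1624 0.0183]
 [0.4265 0.1411 0.0084]
 [0.464  0.1695 0.0184]]
scene 0.9 [0.5399 0.1223 0.0213]
scene 0.58 [0.4609 0.1632 0.0182]
top 0.6 [0.4644 0.1653 0.0223]
top 0.57 [0.5381 0.1247 0.0185]
```

View pics/s3.png

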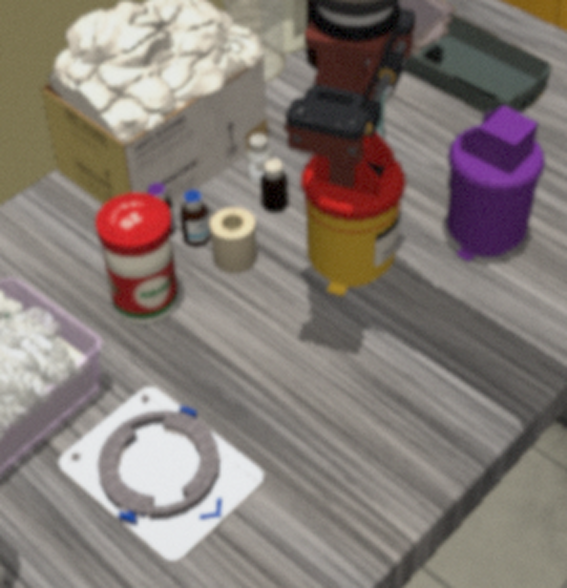

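The bin hangs upright in the gripper at crop (350,230), and the dock ring at (160,465) is free. I carry it over the dock, turning it to the entry yaw.

Scaled: -0.252 m / 0.6 = -0.42, 0.106 m / 0.6 = 0.1767, -0.66 rad / 3.1416 = -0.2101.

```bash
python3 -m creep '[{"aperture":0.03, "tx":0.03, "ty":-0.07, "yaw":-0.035}, {"aperture":0.03, "tx":0.06, "ty":-0.14, "yaw":-0.07}, {"aperture":0.03, "tx":0.0883, "ty":-0.21, "yaw":-0.105}, {"aperture":0.03, "tx":0.1183, "ty":-0.28, "yaw":-0.1401}, {"aperture":0.03, "tx":0.1467, "ty":-0.35, "yaw":-0.1751}, {"aperture":0.03, "tx":0.1767, "ty":-0.42, "yaw":-0.2101}, {"aperture":0.03, "tx":0.1767, "ty":-0.42, "yaw":-0.2101}, {"aperture":0.03, "tx":0.1767, "ty":-0.42, "yaw":-0.2101}]'; python3 go.py .501 .146 .195 61.2
```

```text
clock: 8.3
tool_pos: [0.5009, 0.1446, 0.1955]
tool_rot: [0.861, 0.509, -0.0, 0.0]
wrist_force: [0.8, -0.1, -3.2]
grip_width: 0.0441
gripper_force: 44.5
tool-axes delta [ 0.0013 -0.0006  0.0005] tool x yaw deg 61.24 pos [0.5009 0.1446 0.1955] f [ 0.8 -0.1 -3.2] clock 8.3 q [ 0.04  0.3  -0.53  1.92  0.18  0.97 -1.07]
turn 0.0007
```

```bash
python3 - <<'E'
from h import *
im=vision.capture("scene")[:,:,::-1].copy()
M={"sharps_bin":(0,0,0),"bin_opening":(-.026,0,.147),"bin_lug_a":(0,.044,.003)}
A,B=pose(M,(.5,.145),2,.07)
for l in set(map(tuple,A)): print(l,B[(A==l).all(1)].round(4).tolist())
v=(.4995,.1443,np.radians(61.2));th=np.linspace(0,360,90)
P=[[pol(.0485,t,.127) for t in th],[pol(.034,t,0) for t in th],[(-.009,.044,.006),(.009,.044,.006),(.009,.044,0),(-.009,.044,0),(-.009,.044,.006)],[(-.009,-.044,.006),(.009,-.044,.006)],[(-.012,-.022,.168),(.03,-.022,.168),(.03,.022,.168),(-.012,.022,.168)]]
d=(.5003,.1453,np.radians(1.2));D=[[pol(.056,t,.019) for t in th],[pol(.038,t,.019) for t in th],[(-.081,-.062,.006),(.081,-.062,.006),(.081,.062,.006),(-.081,.062,.006),(-.081,-.062,.006)]]
x0,y0,S=170,230,5
o=cv2.resize(im[y0:y0+120+60,x0:x0+150],None,fx=S,fy=S,interpolation=cv2.INTER_CUBIC)[300:]
def dr(o,L,col):
    q=((proj("scene",L)-[x0,y0]+.5)*S-[0,300]).astype(int);cv2.polylines(o,[q],False,col,1)
for L in P: dr(o,world(v,L,.0597),(255,255,0))
for L in D: dr(o,world(d,L),(0,255,0))
cv2.imwrite("pics/s4.png",o);print(observe()["clock"],o.shape)
E
```

```text
(np.float64(0.0), np.float64(0.0), np.float64(0.0)) [[0.5002, 0.1437, 0.0594], [0.5015, 0.139, 0.0594], [0.4967, 0.1457, 0.0603], [0.5026, 0.1413, 0.0609]]
(np.float64(0.0), np.float64(0.044), np.float64(0.003)) [[0.4563, 0.1663, 0.0626], [0.5405, 0.1222, 0.0627], [0.4623, 0.1638, 0.0614], [0.458, 0.1665, 0.0641], [0.4645, 0.1651, 0.0597]]
(np.float64(-0.026), np.float64(0.0), np.float64(0.147)) [[0.4844, 0.1177, 0.2085], [0.4858, 0.1182, 0.205], [0.4863, 0.1192, 0.2066], [0.4851, 0.1197, 0.208]]
9.15 (600, 750, 3)
```

View pics/s4.png

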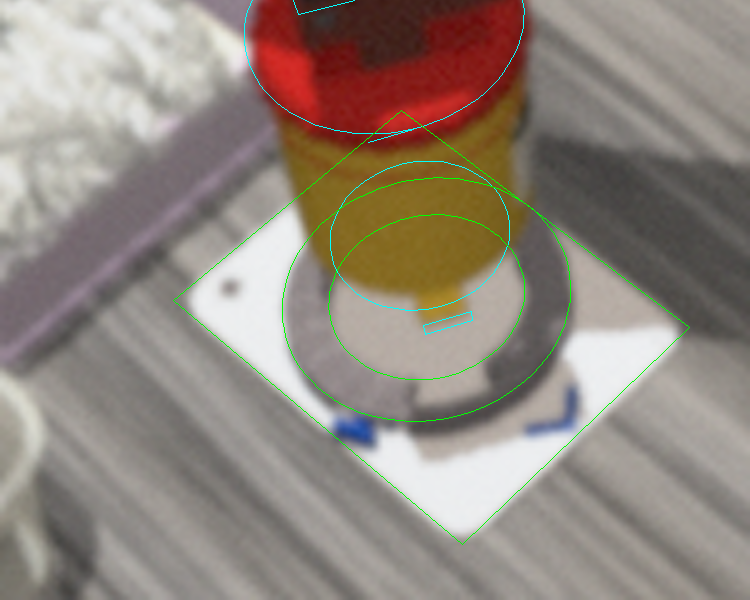

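The dock overlay fits. The bin is roughly centred over the ring, with lug a at (439,305) over gap a at (450,390). The hood sits about 2–3 mm forward of where I assumed. I correct this, lower to just above the ring and look again.

Scaled: 0.03 m / 0.6 = 0.05, 0.015 m / 0.6 = 0.025.

```bash
python3 -m creep '[{"aperture":0.03, "tx":0.0033, "tz":0.025}, {"aperture":0.03, "tx":0.0033, "tz":0.05}, {"aperture":0.03, "tx":0.0033, "tz":0.05}]'; python3 go.py .501 .146 .14 61.2;  python3 - <<'E'
from h import *
im=vision.capture("scene")[:,:,::-1].copy()
M={"sharps_bin":(0,0,0),"bin_opening":(-.026,0,.147),"bin_lug_a":(0,.044,.003)}
A,B=pose(M,(.5,.145),3,.07)
for l in set(map(tuple,A)): print(l,B[(A==l).all(1)].round(4).tolist())
s=observe();z=s["tool_pos"][2]-.1358;t=s["tool_pos"]
th=np.linspace(0,360,90)
v=(t[0]-.0014,t[1]-.0025,np.radians(61.2))
P=[[pol(.0485,t,.127) for t in th],[pol(.034,t,0) for t in th],[pol(.041,t,.016) for t in th],[(-.009,.044,.006),(.009,.044,.006),(.009,.044,0),(-.009,.044,0),(-.009,.044,.006)],[(-.009,-.044,.006),(.009,-.044,.006)]]
d=(.5003,.1453,np.radians(1.2));D=[[pol(.038,t,.019) for t in th],[pol(.056,t,.019) for t in th]]
x0,y0,S=190,250,6
o=cv2.resize(im[y0:y0+150,x0:x0+130],None,fx=S,fy=S,interpolation=cv2.INTER_CUBIC)[300:]
def dr(o,L,col):
    q=((proj("scene",L)-[x0,y0]+.5)*S-[0,300]).astype(int);cv2.polylines(o,[q],False,col,1)
for L in P: dr(o,world(v,L,z),(255,255,0))
for L in D: dr(o,world(d,L),(0,255,0))
cv2.imwrite("pics/s5.png",o);print(v,z,observe()["clock"])
E
```

```text
clock: 9.52
tool_pos: [0.5004, 0.1466, 0.1636]
tool_rot: [0.86, 0.51, -0.002, -0.001]
wrist_force: [0.5, -0.4, -3.6]
grip_width: 0.0442
gripper_force: 44.5
tool-axes delta [-0.0002  0.0008  0.0236] tool x yaw deg 61.31 pos [0.5004 0.1466 0.1636] f [ 0.5 -0.4 -3.6] clock 9.525 q [ 0.03  0.34 -0.52  1.95  0.21  0.91 -1.1 ]
turn 0.0019
(np.float64(0.0), np.float64(0.0), np.float64(0.0)) [[0.5004, 0.149, 0.0315], [0.5027, 0.1451, 0.0302], [0.4978, 0.15, 0.0307], [0.5015, 0.1444, 0.0306], [0.4968, 0.1468, 0.0298], [0.4986, 0.141, 0.03]]
(np.float64(0.0), np.float64(0.044), np.float64(0.003)) [[0.4574, 0.1684, 0.0315], [0.4649, 0.1669, 0.0292], [0.5411, 0.1254, 0.0361], [0.4596, 0.1674, 0.0326], [0.538, 0.1245, 0.0333], [0.4581, 0.1674, 0.0337], [0.5412, 0.1246, 0.0319]]
(np.float64(-0.026), np.float64(0.0), np.float64(0.147)) [[0.4867, 0.1206, 0.1764], [0.4891, 0.1204, 0.177], [0.4863, 0.1211, 0.1776], [0.4866, 0.1199, 0.1766], [0.4894, 0.1219, 0.179]]
(np.float64(0.5004122260952243), np.float64(0.14456338603282984), np.float64(1.0681415022205298)) 0.029855149957345367 10.775
```

View pics/s5.png

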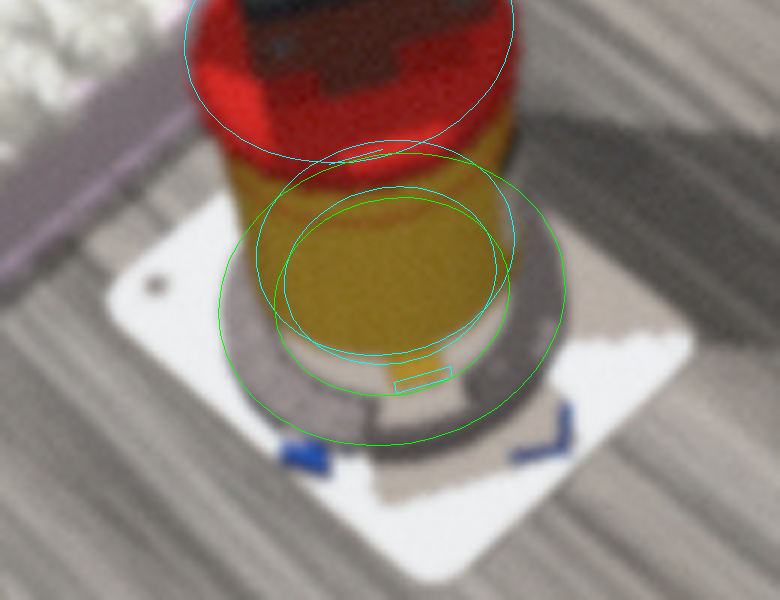

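The overlay matches the bin's lower edge, and the lugs line up with the gaps (lug a at (420,370), gap at (425,400)). I lower it gently.

Scaled: 0.018 m / 0.6 = 0.03, 0.014 m / 0.6 = 0.0233.

```bash
python3 -m creep '[{"aperture":0.03, "tz":0.0133}, {"aperture":0.03, "tz":0.0233}, {"aperture":0.03, "tz":0.03}, {"aperture":0.03, "tz":0.03}]';python3 go.py .501 .146 .1418 61.2
```

```text
clock: 11.28
tool_pos: [0.5015, 0.1471, 0.1472]
tool_rot: [0.86, 0.51, -0.0, -0.0]
wrist_force: [-0.5, -0.9, -3.0]
grip_width: 0.044
gripper_force: 44.5
tool-axes delta [-0.0012  0.0001  0.0054] tool x yaw deg 61.3 pos [0.5015 0.1471 0.1472] f [-0.5 -0.9 -3. ] clock 11.275 q [ 0.02  0.37 -0.51  1.96  0.23  0.87 -1.12]
turn 0.0018
```

Scaled: 0.006 m / 0.6 = 0.01, 0.005 m / 0.6 = 0.0083.

```bash
python3 -m creep '[{"aperture":0.03, "tz":0.005}, {"aperture":0.03, "tz":0.0083}, {"aperture":0.03, "tz":0.01}, {"aperture":0.03, "tz":0.01}]';python3 go.py .501 .146 .1418 61.2
```

```text
clock: 11.78
tool_pos: [0.5018, 0.1471, 0.1418]
tool_rot: [0.86, 0.51, 0.0, 0.0]
wrist_force: [0.4, 0.3, -1.0]
grip_width: 0.044
gripper_force: 44.5
tool-axes delta [-0.0014 -0.0002 -0.    ] tool x yaw deg 61.3 pos [0.5018 0.1471 0.1418] f [ 0.4  0.3 -1. ] clock 11.775 q [ 0.01  0.37 -0.51  1.97  0.24  0.86 -1.12]
turn 0.0017
```

It is seated: height is as expected and the weight is off the wrist. I turn it clockwise.

Scaled: 0.8 rad / 3.1416 = 0.2546.

```bash
python3 -m creep '[{"aperture":0.03, "yaw":0.0382}, {"aperture":0.03, "yaw":0.0764}, {"aperture":0.03, "yaw":0.1146}, {"aperture":0.03, "yaw":0.1528}, {"aperture":0.03, "yaw":0.191}, {"aperture":0.03, "yaw":0.2228}, {"aperture":0.03, "yaw":0.2546}, {"aperture":0.03, "yaw":0.2546}]';python3 go.py .501 .146 .1418 1.2; python3 -c "
from plant import observe;print(observe()['ft_torque'])"
```

```text
clock: 12.78
tool_pos: [0.5018, 0.1467, 0.1417]
tool_rot: [0.991, 0.135, -0.0, 0.0]
wrist_force: [-0.9, -1.7, -0.9]
grip_width: 0.044
gripper_force: 45.0
tool-axes delta [-0.0009  0.0005 -0.0001] tool x yaw deg 15.48 pos [0.5018 0.1467 0.1417] f [-0.9 -1.7 -0.9] clock 12.775 q [-0.12  0.35 -0.34  1.98  0.16  0.84 -1.85]
turn 0.2492
[-0.47088955  0.10058034 -0.09909824]
```

Scaled: 0.27 rad / 3.1416 = 0.0859.

```bash
python3 -m creep '[{"aperture":0.03, "yaw":0.0318}, {"aperture":0.03, "yaw":0.0573}, {"aperture":0.03, "yaw":0.07}, {"aperture":0.03, "yaw":0.0796}, {"aperture":0.03, "yaw":0.0859}, {"aperture":0.03, "yaw":0.0859}]';python3 go.py .501 .146 .1418 1.2; python3 - <<'E'
from h import *
print(observe()['ft_torque'])
for c in("scene","top"):
  vision.capture(c)
  for t in("catch_a","bin_opening","sharps_bin"): print(c,t,[(round(d["conf"],2),np.round(d["point"],4)) for d in spotter.spot_point(c,t)[:2]])
E
```

```text
clock: 13.52
tool_pos: [0.5016, 0.1478, 0.1417]
tool_rot: [1.0, 0.0, -0.0, -0.0]
wrist_force: [-1.5, 0.8, -1.0]
grip_width: 0.0435
gripper_force: 45.0
tool-axes delta [-0.0006  0.0018 -0.0001] tool x yaw deg 0.05 pos [0.5016 0.1478 0.1417] f [-1.5  0.8 -1. ] clock 13.525 q [-0.17  0.34 -0.29  1.98  0.13  0.84 -2.1 ]
turn -0.0201
[0.64259048 0.69989534 0.18966676]Traceback (most recent call last):
  File "<stdin>", line 5, in <module>
ValueError: it knows: bin_grip, bin_lug, bin_opening, dark_vial, dock, dock_front, dock_gap, gauze_jar, sharps_bin, spray_bottle, tape_roll
```

Scaled: 0.04 rad / 3.1416 = 0.0127.

```bash
for i in 1; do python3 -m creep '[{"aperture":0.03, "yaw":0.0064}, {"aperture":0.03, "yaw":0.0127}, {"aperture":0.03, "yaw":0.0127}]' >/dev/null; python3 go.py .501 .146 .1418 1.2; python3 -c "
from plant import observe;print(observe()['ft_torque'])"; done
```

```text
tool-axes delta [-0.0006  0.0016 -0.0001] tool x yaw deg -2.17 pos [0.5016 0.1476 0.1417] f [-1.8  1.1  0.4] clock 13.95 q [-0.17  0.34 -0.28  1.98  0.13  0.84 -2.13]
turn -0.0588
[0.75453424 0.80926097 1.69322055]
```

The torque jumped from 0.2 to 1.7 N m, so this is the hard stop. I back off a little to see whether the catches hold.

Scaled: -0.04 rad / 3.1416 = -0.0127.

```bash
python3 -m creep '[{"aperture":0.03, "yaw":-0.0095}, {"aperture":0.03, "yaw":-0.0127}]' >/dev/null; python3 go.py .501 .146 .1418 1.2; python3 -c "
from plant import observe;print(observe()['ft_torque'])"; python3 -m creep '[{"aperture":0.03, "yaw":-0.0095}, {"aperture":0.03, "yaw":-0.0095}]' >/dev/null; python3 go.py .501 .146 .1418 1.2; python3 -c "
from plant import observe;print(observe()['ft_torque'])"
```

```text
tool-axes delta [-0.0006  0.0013 -0.0001] tool x yaw deg -0.1 pos [0.5016 0.1473 0.1417] f [-2.9  3.7  0.8] clock 14.2 q [-0.17  0.34 -0.29  1.98  0.13  0.84 -2.1 ]
turn -0.0227
[1.20179921 1.22539849 0.01592087]
tool-axes delta [-0.0008  0.0008 -0.0001] tool x yaw deg 1.65 pos [0.5017 0.1468 0.1417] f [-4.1  2.7  1.1] clock 14.45 q [-0.16  0.34 -0.29  1.98  0.13  0.84 -2.07]
turn 0.0078
[ 0.94915207  1.2433727  -0.1647557 ]
```

Scaled: -0.03 rad / 3.1416 = -0.0095.

```bash
python3 -m creep '[{"aperture":0.03, "yaw":-0.0095}, {"aperture":0.03, "yaw":-0.0095}]' >/dev/null; python3 go.py .501 .146 .1418 1.2; python3 -c "
from plant import observe;print(observe()['ft_torque'])"
```

```text
tool-axes delta [-0.0017  0.001  -0.    ] tool x yaw deg 3.47 pos [0.5026 0.1471 0.1418] f [-0.   2.1 -2. ] clock 14.7 q [-0.16  0.34 -0.3   1.98  0.14  0.84 -2.04]
turn 0.0396
[0.98151545 0.16972175 0.10007928]
```

Scaled: -0.03 rad / 3.1416 = -0.0095.

```bash
python3 -m creep '[{"aperture":0.03, "yaw":-0.0095}, {"aperture":0.03, "yaw":-0.0095}]' >/dev/null; python3 go.py .501 .146 .1418 1.2; python3 - <<'E'
from h import *
print(observe()['ft_torque'])
im=vision.capture("scene")[:,:,::-1];im2=vision.capture("top")[:,:,::-1]
f=lambda a:cv2.resize(a,(400,480),interpolation=cv2.INTER_CUBIC)
cv2.imwrite("pics/s6.png",np.hstack([f(im[280:400,205:305]),f(im2[205:325,178:278])]))
M={"sharps_bin":(0,0,0),"bin_opening":(-.026,0,.147)}
A,B=pose(M,(.5,.145),2,.07)
for l in set(map(tuple,A)): print(l,B[(A==l).all(1)].round(4).tolist())
E
```

```text
tool-axes delta [-0.0019  0.0011  0.0001] tool x yaw deg 5.17 pos [0.5028 0.1473 0.1419] f [ 1.2  2.5 -1.8] clock 14.95 q [-0.15  0.35 -0.31  1.98  0.14  0.84 -2.01]
turn 0.0693
[ 1.17383458 -0.51938494 -0.05810251]
(np.float64(0.0), np.float64(0.0), np.float64(0.0)) [[0.5012, 0.1514, 0.005], [0.475, 0.1442, 0.1539], [0.5019, 0.1445, 0.0043], [0.5006, 0.1518, 0.0081], [0.5011, 0.1478, 0.0061]]
(np.float64(-0.026), np.float64(0.0), np.float64(0.147)) [[0.4734, 0.1424, 0.1552], [0.4783, 0.1434, 0.1521], [0.4752, 0.1436, 0.1523], [0.4759, 0.1451, 0.1513]]
```

View pics/s6.png

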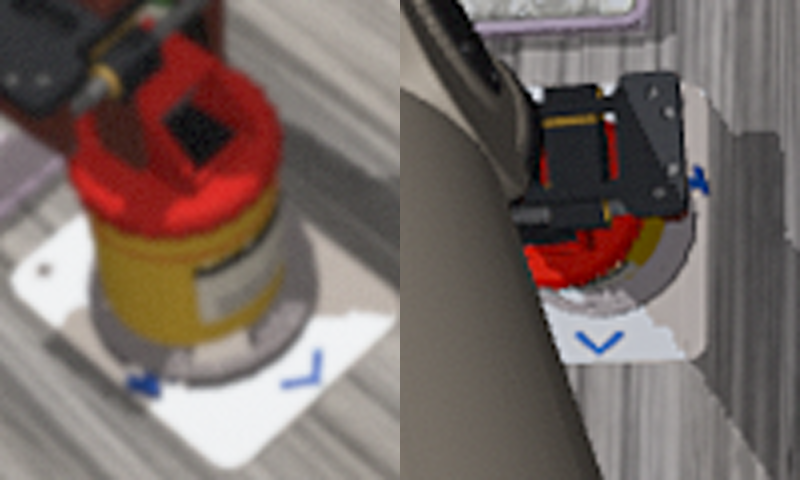

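The opening faces the arrow at the left image (310,370), but the bin turned back to 5° without resistance, so it was not latched. I turn again, further and with a hold at the stop.

Scaled: 0.1 rad / 3.1416 = 0.0318.

```bash
for k in 1; do python3 -m creep '[{"aperture":0.03, "yaw":0.0159}, {"aperture":0.03, "yaw":0.0286}, {"aperture":0.03, "yaw":0.0318}]' >/dev/null; python3 go.py .501 .146 .1418 1.2|head -1; python3 -c "
from plant import observe;print(observe()['ft_torque'])";python3 -m creep '[{"aperture":0.03, "yaw":0.0064}, {"aperture":0.03, "yaw":0.0064}]'  >/dev/null; python3 go.py .501 .146 .1418 1.2|head -1;python3 -c "
from plant import observe;print(observe()['ft_torque'])";python3 -m creep '[{"aperture":0.03, "yaw":0.0064}, {"aperture":0.03, "yaw":0.0064}, {"aperture":0.03, "yaw":0.0064}]'  >/dev/null; python3 go.py .501 .146 .1418 1.2|head -1;python3 -c "
from plant import observe;print(observe()['ft_torque'])";done
```

```text
tool-axes delta [-0.0002  0.0005 -0.0001] tool x yaw deg -0.56 pos [0.5012 0.1465 0.1417] f [0.  0.2 3. ] clock 16.025 q [-0.17  0.34 -0.29  1.98  0.13  0.84 -2.1 ]
[0.26361048 0.10304684 0.57822506]
tool-axes delta [-0.0004  0.0006 -0.0001] tool x yaw deg -1.61 pos [0.5014 0.1466 0.1417] f [ 0.  -0.7  4.2] clock 16.275 q [-0.17  0.34 -0.28  1.98  0.13  0.84 -2.12]
[-0.27231815  0.33733893  1.40306626]
tool-axes delta [-0.0003  0.0006 -0.0001] tool x yaw deg -2.79 pos [0.5013 0.1465 0.1417] f [-1.7 -1.7  4.8] clock 16.65 q [-0.17  0.34 -0.28  1.98  0.13  0.84 -2.14]
[-0.44127133  0.57094123  1.84267867]
```

Scaled: -0.07 rad / 3.1416 = -0.0223.

```bash
t(){ python3 go.py .501 .146 .1418 1.2|head -1; python3 -c "
from plant import observe;print(observe()['ft_torque'])"; }
python3 -m creep '[{"aperture":0.03, "yaw":-0.0127}, {"aperture":0.03, "yaw":-0.0223}, {"aperture":0.03, "yaw":-0.0223}]' >/dev/null;t
python3 -m creep '[{"aperture":0.03, "yaw":-0.0064}, {"aperture":0.03, "yaw":-0.0064}]' >/dev/null;t
python3 -m creep '[{"aperture":0.03, "yaw":-0.0064}, {"aperture":0.03, "yaw":-0.0064}]' >/dev/null;t
```

```text
tool-axes delta [-0.0002  0.0009 -0.0002] tool x yaw deg 0.96 pos [0.5012 0.1469 0.1416] f [-1.8  0.3  5.2] clock 17.025 q [-0.16  0.34 -0.29  1.98  0.13  0.84 -2.08]
[-0.19769612  0.85307593 -0.17260826]
tool-axes delta [-0.0007  0.001  -0.0001] tool x yaw deg 2.12 pos [0.5017 0.1471 0.1417] f [-1.5  0.7  4.9] clock 17.275 q [-0.16  0.34 -0.3   1.98  0.13  0.84 -2.06]
[ 0.03312094  0.55001142 -0.2068061 ]
tool-axes delta [-0.0012  0.0013 -0.0001] tool x yaw deg 3.41 pos [0.5021 0.1474 0.1417] f [0.2 1.  3.1] clock 17.525 q [-0.16  0.34 -0.3   1.98  0.13  0.84 -2.04]
[ 0.40342364  0.26442376 -0.23704661]
```

Stop torque starts at about tool yaw 0°, yet the bin turns back freely. The bin is probably a few mm off-centre along x, so one lug meets the stop before the other has cleared its catch. I hold it lightly at the stop and shift it in ±x.

The manual's scale: shifts go in shares of 0.6 m and turns go in shares of pi rad. Converting my numbers, -0.0005 m / 0.6 = -0.0008, 0.07 rad / 3.1416 = 0.0223.

```bash
t(){ python3 go.py .501 .146 .1418 1.2|head -1; python3 -c "
from plant import observe;print(observe()['ft_torque'])"; }
python3 -m creep '[{"aperture":0.03, "tz":-0.0008, "yaw":0.0127}, {"aperture":0.03, "tz":-0.0008, "yaw":0.0223}, {"aperture":0.03, "tz":-0.0008, "yaw":0.0223}]' >/dev/null;t
python3 -m creep '[{"aperture":0.03, "tx":0.0017}, {"aperture":0.03, "tx":0.0033}, {"aperture":0.03, "tx":0.0033}]' >/dev/null;t
python3 -m creep '[{"aperture":0.03, "tx":-0.0033}, {"aperture":0.03, "tx":-0.005}, {"aperture":0.03, "tx":-0.0067}, {"aperture":0.03, "tx":-0.0067}]' >/dev/null;t
```

```text
tool-axes delta [-0.0002  0.0011 -0.0001] tool x yaw deg -0.59 pos [0.5012 0.1471 0.1417] f [-0.6  1.9 -2.4] clock 17.9 q [-0.17  0.34 -0.29  1.98  0.13  0.84 -2.11]
[0.64945891 0.37154561 0.09917496]
tool-axes delta [-0.0017  0.0011 -0.    ] tool x yaw deg -0.55 pos [0.5027 0.147  0.1418] f [-5.3  2.4 -0.1] clock 18.275 q [-0.17  0.35 -0.29  1.98  0.13  0.84 -2.1 ]
[0.74532299 1.65155755 0.25585   ]
tool-axes delta [0.0004 0.0009 0.0005] tool x yaw deg -0.6 pos [0.5006 0.1469 0.1423] f [ 0.9  1.7 -6.5] clock 18.775 q [-0.17  0.34 -0.29  1.98  0.13  0.83 -2.11]
[ 0.56431983 -0.57988096  0.25403696]
```

Scaled: -0.0015 m / 0.6 = -0.0025, -0.001 m / 0.6 = -0.0017.

```bash
t(){ python3 go.py .501 .146 .1418 1.2|head -1; python3 -c "
from plant import observe;print(observe()['ft_torque'])"; }
python3 -m creep '[{"aperture":0.03, "tx":-0.0017, "tz":0.0008}, {"aperture":0.03, "tx":-0.0025, "tz":0.0008}]' >/dev/null;t
python3 -m creep '[{"aperture":0.03, "tx":-0.0017}, {"aperture":0.03, "tx":-0.0025}]' >/dev/null;t
python3 -m creep '[{"aperture":0.03, "tx":-0.0017}, {"aperture":0.03, "tx":-0.0025}]' >/dev/null;t
```

```text
tool-axes delta [0.0013 0.001  0.0004] tool x yaw deg -0.6 pos [0.4997 0.147  0.1422] f [ 4.   0.4 -6.3] clock 19.025 q [-0.17  0.34 -0.29  1.99  0.13  0.83 -2.11]
[ 0.20351933 -1.5217724   0.21045636]
tool-axes delta [0.0033 0.0011 0.0004] tool x yaw deg -0.57 pos [0.4977 0.1471 0.1422] f [ 5.2 -0.3 -2.4] clock 19.275 q [-0.17  0.34 -0.29  1.99  0.13  0.83 -2.11]
[-0.01676199 -1.68143824  0.43819377]
tool-axes delta [0.0045 0.0011 0.0006] tool x yaw deg -0.58 pos [0.4965 0.1471 0.1424] f [ 5.8 -0.  -2.2] clock 19.525 q [-0.17  0.33 -0.29  1.99  0.13  0.83 -2.11]
[-0.11468364 -1.92892839  0.41908334]
```

```bash
t(){ python3 go.py .501 .146 .1418 1.2|head -1; python3 -c "
from plant import observe;print(observe()['ft_torque'])"; }
python3 -m creep '[{"aperture":0.03, "tx":0.005}, {"aperture":0.03, "tx":0.0083}, {"aperture":0.03, "tx":0.0083}]' >/dev/null;t
python3 -m creep '[{"aperture":0.03, "yaw":-0.0095}, {"aperture":0.03, "yaw":-0.0127}, {"aperture":0.03, "yaw":-0.0127}]' >/dev/null;t
python3 -m creep '[{"aperture":0.03, "yaw":-0.0095}, {"aperture":0.03, "yaw":-0.0127}, {"aperture":0.03, "yaw":-0.0127}]' >/dev/null;t
python3 - <<'E'
from h import *
for c in("scene","top"):
  vision.capture(c)
  for t in("sharps_bin","bin_opening"): print(c,t,[(round(d["conf"],2),np.round(d["point"],4)) for d in spotter.spot_point(c,t)[:2]])
E
```

```text
tool-axes delta [0.0022 0.0012 0.0002] tool x yaw deg -0.58 pos [0.4988 0.1472 0.142 ] f [-2.2 -0.3  7.2] clock 19.9 q [-0.17  0.34 -0.29  1.98  0.13  0.84 -2.11]
[-0.07530508  0.9454222   0.44749479]
tool-axes delta [0.0021 0.0018 0.0002] tool x yaw deg 1.65 pos [0.4988 0.1478 0.142 ] f [-1.8  1.1  6.4] clock 20.275 q [-0.16  0.34 -0.3   1.98  0.13  0.84 -2.07]
[ 0.49983317  0.87833475 -0.09036878]
tool-axes delta [0.0013 0.002  0.0003] tool x yaw deg 3.92 pos [0.4996 0.1479 0.1421] f [-0.5  2.1  5.9] clock 20.65 q [-0.15  0.34 -0.3   1.98  0.13  0.84 -2.03]
[ 0.64826651  0.47674011 -0.25282063]
scene sharps_bin [(0.92, array([ 0.4526, -0.3028, -0.0012])), (0.7, array([0.4999, 0.1515, 0.0077]))]
scene bin_opening [(0.88, array([0.4732, 0.1454, 0.1542])), (0.7, array([ 0.4762, -0.3034,  0.1464]))]
top sharps_bin [(0.61, array([0.5012, 0.1471, 0.0032])), (0.23, array([0.4238, 0.1399, 0.0058]))]
top bin_opening [(0.98, array([0.4732, 0.1449, 0.1529])), (0.69, array([ 0.4842, -0.3048,  0.1457]))]
```

Scaled: -0.03 rad / 3.1416 = -0.0095.

```bash
t(){ python3 go.py .501 .146 .1418 1.2|head -1; python3 -c "
from plant import observe;print(observe()['ft_torque'])"; }
python3 -m creep '[{"aperture":0.03, "yaw":-0.0064}, {"aperture":0.03, "yaw":-0.0095}]' >/dev/null;t
python3 -m creep '[{"aperture":0.03, "yaw":-0.0064}, {"aperture":0.03, "yaw":-0.0095}]' >/dev/null;t
python3 - <<'E'
from h import *
o=vision.capture("scene")[:,:,::-1];a=cv2.imread("pics/scene0.png")
t=vision.capture("top")[:,:,::-1];b=cv2.imread("pics/top0.png")
f=lambda i,x,y:cv2.resize(i[y:y+28,x:x+40],(400,280),interpolation=cv2.INTER_CUBIC)
cv2.imwrite("pics/s7.png",np.vstack([np.hstack([f(a,222,362),f(o,222,362)]),np.hstack([f(b,232,235),f(t,232,235)])]))
E
```

```text
tool-axes delta [0.0006 0.0019 0.0003] tool x yaw deg 5.65 pos [0.5003 0.1478 0.1421] f [1.1 2.3 5.5] clock 21.2 q [-0.15  0.34 -0.31  1.98  0.14  0.84 -2.01]
[ 0.65770138  0.18070897 -0.55003331]
tool-axes delta [0.     0.0014 0.0004] tool x yaw deg 7.31 pos [0.5008 0.1474 0.1422] f [2.  1.7 4.8] clock 21.45 q [-0.14  0.34 -0.31  1.98  0.14  0.84 -1.98]
[ 0.62842732 -0.15526176 -1.08141125]
```

View pics/s7.png

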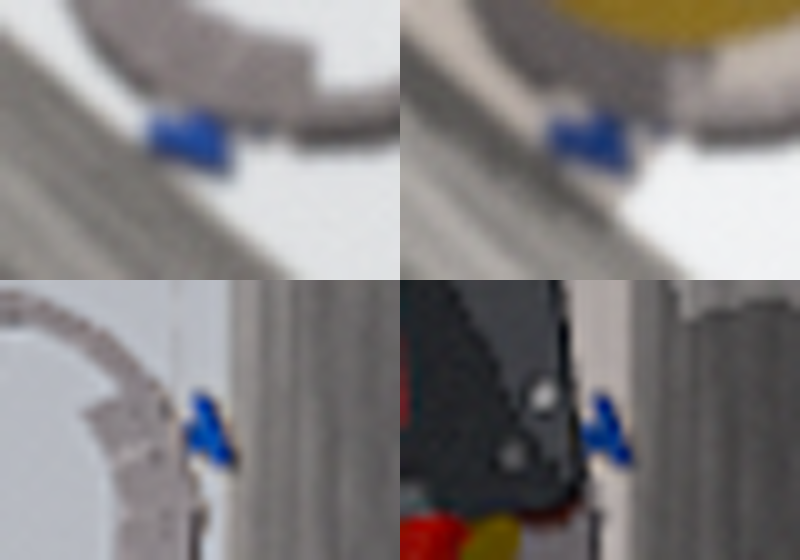

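Both catches sit exactly as at rest: (190,140) against (590,140) in the top row, (210,435) against (610,435) in the bottom row. Turning back now meets over 1 N m, twice what a free turn takes, so the bin is latched. I centre the yaw in its play, let go and retreat upwards.

Scaled: 0.09 rad / 3.1416 = 0.0286.

```bash
python3 -m creep '[{"aperture":0.03, "yaw":0.0191}, {"aperture":0.03, "yaw":0.0286}, {"aperture":0.03, "yaw":0.0286}, {"aperture":0.06, "yaw":0.0286}, {"aperture":0.085, "yaw":0.0286}, {"aperture":0.085, "yaw":0.0286}, {"aperture":0.085, "yaw":0.0286}]'; python3 -m creep '[{"aperture":0.085, "tz":-0.0333}, {"aperture":0.085, "tz":-0.0833}, {"aperture":0.085, "tz":-0.15}, {"aperture":0.085, "tz":-0.2333}, {"aperture":0.085, "tx":-0.0333, "ty":0.0833, "tz":-0.2667}, {"aperture":0.085, "tx":-0.0333, "ty":0.1667, "tz":-0.2667}, {"aperture":0.085, "tx":-0.0333, "ty":0.25, "tz":-0.2667}, {"aperture":0.085, "tx":-0.0333, "ty":0.3333, "tz":-0.2667}]'; python3 -m creep '[{"aperture":0.085}, {"aperture":0.085}]' >/dev/null
python3 - <<'E'
from h import *
im=vision.capture("scene")[:,:,::-1];im2=vision.capture("top")[:,:,::-1]
f=lambda a:cv2.resize(a,(400,480),interpolation=cv2.INTER_CUBIC)
cv2.imwrite("pics/s8.png",np.hstack([f(im[280:400,205:305]),f(im2[205:325,178:278])]))
A,B=pose({**BIN},(.5,.145),3,.07);print(fit(A,B),fit(A,B)[0][2]*57.3)
for l in set(map(tuple,A)): print(l,B[(A==l).all(1)].mean(0).round(4).tolist())
print(observe()["clock"])
E
```

```text
clock: 22.42
tool_pos: [0.5001, 0.1469, 0.1414]
tool_rot: [1.0, 0.02, -0.0, 0.0]
wrist_force: [0.5, 0.6, -0.5]
grip_width: 0.0803
gripper_force: 0.0
clock: 23.42
tool_pos: [0.488, -0.0551, 0.3018]
tool_rot: [1.0, 0.02, 0.0, 0.0]
wrist_force: [0.4, 0.1, -0.0]
grip_width: 0.0854
gripper_force: 0.0
(array([0.50196595, 0.14877139, 0.12650143]), np.float64(2.4013468489555896), 17) 7.24853173868126
(np.float64(0.0), np.float64(0.0), np.float64(0.0)) [0.5002, 0.1493, 0.0061]
(np.float64(-0.001), np.float64(0.0), np.float64(0.152)) [0.5027, 0.1477, 0.1581]
(np.float64(-0.026), np.float64(0.0), np.float64(0.147)) [0.4768, 0.1456, 0.1526]
24.975
```

View pics/s8.png

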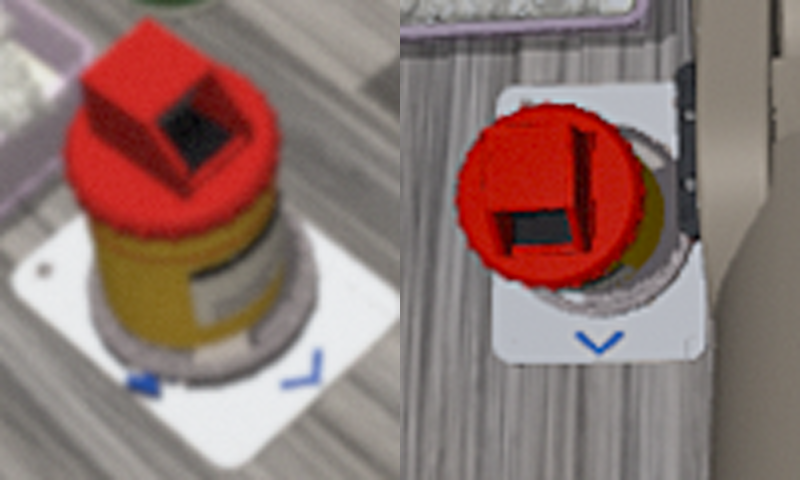

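The bin is released and standing in the ring, and its opening faces the arrow at (600,343) in the right view. The yaw from the networks (7°) is noisy, so I cross-check it with the opening's edge angles against the starting picture.

```bash
python3 - <<'E'
from h import *
from scipy.optimize import minimize
b0=cv2.imread("pics/top0.png");b1=vision.capture("top")[:,:,::-1].copy()
th=np.linspace(0,360,72)
L=[pol(.0485,t,z) for t in th for z in(.127,.118)]
def fitlid(im,g,z0):
    h=cv2.cvtColor(im,cv2.COLOR_BGR2HSV);m=(((h[...,0]<8)|(h[...,0]>172))&(h[...,1]>150)).astype(np.uint8)
    c=proj("top",world(g,[(0,0,.13)],z0))[0].astype(int);w=np.zeros_like(m);cv2.circle(w,tuple(map(int,c)),32,1,-1);m=m*w
    cn=max(cv2.findContours(m,0,1)[0],key=cv2.contourArea);hull=cv2.convexHull(cn)
    (cx,cy),r=cv2.minEnclosingCircle(hull);M=cv2.moments(hull);cc=np.array([M["m10"],M["m01"]])/M["m00"]
    def f(v):
        q=cv2.convexHull(proj("top",world((v[0],v[1],0),L,z0)).astype(np.float32));Q=cv2.moments(q);return np.hypot(*(np.array([Q["m10"],Q["m01"]])/Q["m00"]-cc))
    xy=minimize(f,g[:2],method="Nelder-Mead",options=dict(xatol=1e-5,fatol=1e-4)).x
    # opening: dark patch
    d=((im.max(2)<95)).astype(np.uint8);w=np.zeros_like(m);cv2.circle(w,tuple(map(int,c)),20,1,-1)
    S=8;up=cv2.resize(im,None,fx=S,fy=S,interpolation=cv2.INTER_CUBIC);W=cv2.resize(w,None,fx=S,fy=S)
    d=((up[...,2]<100)&(W>0)).astype(np.uint8);cn=max(cv2.findContours(d,0,1)[0],key=cv2.contourArea)
    return xy.round(4),np.round(cv2.minAreaRect(cn),1).tolist() if 0 else cv2.minAreaRect(cn)
print(fitlid(b0,(.5024,-.1288,0),0));print(fitlid(b1,(.501,.147,0),.006))
# ring centre + plate edges in first picture
g=cv2.resize(b0[215:305,190:265],None,fx=8,fy=8,interpolation=cv2.INTER_CUBIC).min(2)
w=(g>165).astype(np.uint8);cn=cv2.convexHull(max(cv2.findContours(w,0,1)[0],key=cv2.contourArea));r=cv2.minAreaRect(cn);print("plate",np.array(r[0])/8+[190,215],np.array(r[1])/8,r[2])
print(proj("top",world((.5005,.145,0),[(0,0,.006)])))
E
```

```text
(array([ 0.5017, -0.1309]), ((2833.54931640625, 2085.1494140625), (68.61257934570312, 144.38931274414062), 71.70722198486328))
(array([0.5004, 0.1462]), ((1690.61279296875, 2094.39892578125), (88.27699279785156, 144.14808654785156), 78.06439971923828))
plate [227.88670349 260.10607147] [31.87093353 40.83913803] 1.4688007831573486
[[227.36881669 259.24614069]]
```

```bash
python3 - <<'E'
from h import *
from scipy.ndimage import map_coordinates,gaussian_filter
ims={"0":{c:cv2.imread(f"pics/{c}0.png") for c in("top","scene")},"1":{c:vision.capture(c)[:,:,::-1] for c in("top","scene")}}
def score(im,c,P,Q):
    a=proj(c,P);g=gaussian_filter(im[...,2].astype(float),.7)
    n=np.array([(a[-1]-a[0])[1],-(a[-1]-a[0])[0]]);n/=np.hypot(*n)
    s=lambda o:map_coordinates(g,[(a+o*n)[:,1],(a+o*n)[:,0]],order=1)
    return abs(np.mean(s(1)-s(-1)))
t=np.linspace(-.016,.016,25)
for k,g,z0,yaws in(("0",(.502,-.130),0,range(12,36)),("1",(.5005,.147),.006,range(-8,18))):
    for c in("top","scene"):
        R=[]
        for y in yaws:
            best=0
            for e in np.arange(-.022,.004,.0005):   # front top edge anywhere along bin x
                P=world((*g,np.radians(y)),[(e,u,.168) for u in t],z0);best=max(best,score(ims[k][c],c,P,0))
            R.append(best)
        R=np.array(R);i=R.argmax();print(k,c,"yaw",list(yaws)[i],R[max(0,i-4):i+5].round(0))
# dock plate edges in first picture
for name,ax in(("side",0),("front",1)):
    for c in("top","scene"):
      for sgn in(-1,1):
        R=[];ys=np.arange(-5,8,.5)
        for y in ys:
            best=0
            for o in np.arange(-.006,.007,.0005):
                u=np.linspace(-.05,.05,60) if ax==0 else np.linspace(-.04,.04,60)
                L=[(q,sgn*.062+o,.006) for q in u] if ax==0 else [(sgn*.081+o,q,.006) for q in u]
                best=max(best,score(ims["0"][c],c,world((.5005,.1455,np.radians(y)),L),0))
            R.append(best)
        print("dock",name,sgn,c,ys[np.argmax(R)],round(max(R)))
print(observe()["clock"])
E
```

```text
0 top yaw 20 [110. 113. 115. 116. 116. 116. 115. 113. 111.]
0 scene yaw 21 [49. 49. 50. 50. 50. 50. 50. 49. 48.]Traceback (most recent call last):
  File "<stdin>", line 16, in <module>
  File "<stdin>", line 5, in score
  File "h.py", line 4, in proj
    m=vision.camera_model(c);p=(np.c_[P,np.ones(len(P))]@m["camera_from_world"].T)
ValueError: time passes only in moves, steps and waits
```

```bash
sed -i 's/^def proj/import functools\ncam=functools.lru_cache(None)(lambda c: vision.camera_model(c))\ndef proj/; s/m=vision.camera_model(c);p=(np/m=cam(c);p=(np/' h.py; python3 - <<'E'
from h import *
from scipy.ndimage import map_coordinates,gaussian_filter
ims={"0":{c:cv2.imread(f"pics/{c}0.png") for c in("top","scene")},"1":{c:vision.capture(c)[:,:,::-1] for c in("top","scene")}}
G={(k,c):gaussian_filter(ims[k][c][...,2].astype(float),.7) for k in ims for c in ims[k]}
def score(g,c,P):
    a=proj(c,P);d=a[-1]-a[0];n=np.array([d[1],-d[0]])/np.hypot(*d)
    s=lambda o:map_coordinates(g,[(a+o*n)[:,1],(a+o*n)[:,0]],order=1)
    return abs(np.mean(s(1)-s(-1)))
def scan(k,c,pos,z0,lines,offs,yaws):
    R=np.array([max(score(G[k,c],c,world((*pos,np.radians(y)),lines(o),z0)) for o in offs) for y in yaws])
    w=R>R.max()*.97;return round(np.mean(yaws[w]),1),round(R.max())
t=np.linspace(-.018,.018,25)
for k,g,z0,ys in(("0",(.502,-.130),0,np.arange(8,36,.5)),("1",(.5005,.1465),.006,np.arange(-12,20,.5))):
    for c in("top","scene"):
        print(k,c,"hood front",scan(k,c,g,z0,lambda o:[(-.012+o,u,.168) for u in t],np.arange(-.008,.009,.0005),ys))
for c in("top","scene"):
    for s in(-1,1):
        ys=np.arange(-5,8,.25)
        print("dock",c,s,"side",scan("0",c,(.5005,.1455),0,lambda o:[(q,s*.062+o,.006) for q in np.linspace(-.06,.06,60)],np.arange(-.006,.007,.0005),ys),
         "end",scan("0",c,(.5005,.1455),0,lambda o:[(s*.081+o,q,.006) for q in np.linspace(-.045,.045,60)],np.arange(-.006,.007,.0005),ys))
print(observe()["clock"])
E
```

```text
0 top hood front (np.float64(20.2), 110)
0 scene hood front (np.float64(21.2), 48)
1 top hood front (np.float64(1.0), 116)
1 scene hood front (np.float64(4.5), 64)
dock top -1 side (np.float64(-3.9), 26) end (np.float64(0.1), 42)
dock top 1 side (np.float64(0.8), 40) end (np.float64(1.9), 37)
dock scene -1 side (np.float64(1.2), 38) end (np.float64(0.6), 48)
dock scene 1 side (np.float64(0.4), 49) end (np.float64(0.5), 46)
25.225
```

The edges give a bin yaw of about 2–3° and a dock yaw of about 1°. The lid axis is about 1 mm from the ring axis, all well inside tolerance. I hand in the job.

```bash
python3 -c "
from plant import workorder;print(workorder.sign_off())"
```

```text
the job is handed in; nothing more can be done
None
```

I handed the job in with the yellow bin in its dock, turned to the stop and latched, opening towards the blue arrow and the gripper clear of it; the result of the judging was not shown.

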